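Clip the coolant pipe onto the engine casing and seat it in the pump port

ROBOT

A 6-joint arm with a two-finger parallel gripper is mounted at the origin on the work surface. World frame = base frame: x ahead of the robot, y to its left, z up, the work surface at z = 0. Lengths are in m, angles in degrees, forces in N, time in s.
With the tool pointing down it reaches from about 0.3 to 0.95 m from the base axis. Payload 3.1 kg.
Tool frame: the origin (TCP) lies at the very end of the fingers, on their centre line; the grasp point (between the pads) lies 19 mm behind it (arm.pinch_z is the distance from the TCP to the grasp point, in m); x points along the fingers, y is the direction in which the jaws open and shut, and the axes are right-handed (so a half turn about x gives the same grasp; the last joint's range is limited). The gripper opens to 85 mm and grips with 20 to 120 N. Pads are 22 mm wide; open, the fingers measure 114 mm over their backs; the gripper's body (76 mm by 85 mm) begins 54 mm behind the grasp point. The pads swing forward as they close: fully open they stand 13 mm farther back than shut.
Start: joints at [63.558, 17.653, 93.61, -0, 68.738, -3.994], TCP at [0.239, 0.578, 0.231] pointing down, gripper open.
Joint ranges: [-175.34, 175.34], [-45.06, 112.39], [2.9, 150.54], [-68.45, 248.45], [3.09, 151.38], [-168.51, 168.51]. Speed limits (degrees/s): [159.86, 159.86, 180, 180, 180, 180].

INTERFACE

Orientations are given as [roll, pitch, yaw] about the fixed x, y, z axes, in that order (R = Rz(yaw) Ry(pitch) Rx(roll)).
In Python, from station import arm, viewer gives the robot as it stands. The module is installed in compiled form; this text tells all that it offers.
- The arm moves only by the tool send_rows, never from a script. Its arguments are lists of equal length, an entry for each row: "claw": the gripper's target within -1 to 1 (fully open at 1, half-way at 0, shut at -1); "xyz": the shift along the tool's x, y, z in mm, a list of three; "twist": the turn, a rotation vector about the tool's x, y, z in rad, a list of three. A call has exactly 10 rows; each row is the pose to reach, as a shift and turn from the pose commanded when the call began, along the tool's axes at that moment; what a row does not reach only later rows make up. A row lasts 1/10 s, in which the tool goes at most 50 mm and 8.59 degrees, less where a joint would pass 70% of its speed; a pose out of reach is approached as far as the arm can. A call with a gripper value outside its range is refused whole. The fingers move at their own pace and stop on an object; "force" is the grip in N (left out, the last holds). Time passes only in rows, so rows that repeat a pose let the fingers close, or fill a call up. It gives the time, the measured TCP pose, the force and the opening at its end, in the units of the state.
- arm.read_state(): the state, without advancing time (a new reading comes with each control period).
- viewer.capture(name): name is "scene" or "top" or "wrist"; returns (picture, depth): 400x640x3 uint8, red, green, blue; 400x640 float32, m along the optical axis (not along the pixel's ray), 0 where there is no reading.
- viewer.camera_info(name): a dict with "fx", "fy", "cx", "cy" (pixels), "rvec" (rotation vector, rad) and "tvec" (3), from world to camera coordinates, as OpenCV has them; the wrist camera has in their place "tool_from_camera" (4x4, takes a point from camera to tool coordinates, whose origin is the TCP and whose axes are the tool frame's). Camera axes: x right, y down, z forward; pixel columns grow to the right and rows downward; lengths in m; the calibration is good to about 2 mm. A picture is of the moment at which its call begins: read the wrist's pose just before it. camera_info takes no time and is no camera call.
- arm.job_done(): hands the job in, once; it reports no verdict.
The state is a dict: "time": time; "joint_positions": joint angles; "joint_vel": joint speeds; "tau": joint torques, N m; "tcp_pos": TCP position; "tool_rot": TCP orientation; "force": force on the tool from outside, world axes, zero at the start; "torque": the same for the moment, N m; "gripper_width": finger opening in m.
Only numpy, scipy, OpenCV 4.12 (cv2) and the standard library are available. Lean on these libraries where they do the work, as an engineer would, in place of code of your own. Each camera call takes 0.05 s, during which the arm holds its last target. There are 200 camera calls.

TASK

Refit the coolant pipe on the engine casing: take the bright aluminium pipe from the wooden cradle (not the old copper one) and snap it down fully into both yellow spring clips without forcing them, its black-ringed end pointing at the pump port but still just outside it. Then slide it endwise through the clips into the port until you feel it come up against the spring-backed seal inside, and stop there: push it with no more than about a kilogram, for the seal must not be forced. Let go of it, seated in both clips and against the seal, and leave the other things on the bench where they are.

Things in the scene. Friction and masses are not known exactly. Their poses are not given: they have to be found in the camera images.
- pipe_center (a point): Centre of the new coolant pipe, on its axis, half-way along: a bright aluminium tube, 20 mm across, 260 mm long, 70 to 130 g, lying in the cradle with its axis 45 mm above the bench. Its y axis runs along the pipe towards the end with a black rubber ring. The other end has a raised bead 24 mm across within 12 mm of that end. The same all round its axis.
- pipe_tip (a point): Centre of the ringed end face of the pipe, 130 mm along the pipe's +y from its centre. The rim is chamfered 2 mm; the black ring sits 14 mm from the end.
- pipe: The new pipe again, as a whole, same origin and axes as pipe_center.
- cradle: Plywood base 180 x 150 x 12 mm, fixed, on the robot's right; origin: centre of its underside. Two wooden strips (y = -60 and +60 mm, 22 mm wide) have V notches in which two pipes lie along its y, at x = -45 and +45 mm; either may be the new one. Between the strips a pipe hangs free, its underside 23 mm above the base.
- clip_mid (a point): Point on the axis of the two clips (where the pipe's axis is when seated), half-way between them, 160 mm above the bench. Its y axis runs along that axis to the port, z is up. The clips are centred at y = -75 and +75 mm, so 136 mm are free between them, 57 mm above the casing's flange. Snapping in means pressing the pipe straight down, level.
- clip_rear (a point): Centre (on the pipe's seated axis) of the yellow C clip farther from the port, open side up, 14 mm wide along y, on a steel stand-off. Its two springy jaws have flared lips that reach 14 mm above and 17 mm to each side of this point; the throat is 15 mm wide.
- clip_front (a point): The same for the clip nearer the port. Pressing the pipe into both clips at once takes 8 to 18 N in all, from about 14 mm above the seated height until it snaps some 5 mm above it; it then rests on rigid saddles. Pressing it down with more than 30 N (45 N, all contacts of the pipe with clips and casing added up) is too much. Seated, it slides endwise against 2 to 8 N of friction.
- port_mouth (a point): Centre of the mouth of the pump's port, an aluminium stub 37 mm across facing the clips, on their axis, 115 mm from clip_mid along y. The bore is 23 mm wide, its mouth flared to 28 mm; the pipe goes in along +y. With its end 15 mm short of here the pipe lies well in both clips.
- port_bore (a point): Point in the bore, 5 mm inside the mouth. The black rubber seal (seal_ring, its middle 3 mm behind its face) fills the bore here or up to 35 mm deeper: that differs from casing to casing, can hardly be seen, is not measured and must be felt. It yields 1 mm for each 8 N; more than 12 N on it spoils it. When let go, the pipe may creep back with it, no harm.
- casing: Engine casing, black with a bare joint face, fixed on a blue crate (300 x 400 x 75 mm) on the robot's left. Origin: centre of its underside, 75 mm above the bench. In its frame the clips' axis is at x = 75, z = 85 mm. Joint face: 71 mm high, up to x = 26 mm; bearing hub (x -58, y -90) 104 mm high; shaft (x -52, y 100) 124 mm; pump (x 75, y 163, radius 33) 116 mm.
- old_pipe: Old copper pipe, 20 mm across and 190 mm long, in the other place of the cradle; origin at its centre. Leave it.
- brush: Flat paint brush, 190 mm long, 52 mm wide, lying on the bench; leave it.
- paint_tin: Small tin of black paint, 80 mm across, 74 mm high; leave it.
- wrench: Steel spanner, 180 mm long; leave it.
- screwdriver: Screwdriver lying on the bench; leave it.
- mallet: Hammer lying on the bench; leave it.
- spray_can: Spray can, 58 mm across, 170 mm high; leave it.
- bolt_jar: Jar, 60 mm across, 75 mm high; leave it.
- socket: Steel socket, 26 mm across, 30 mm high; leave it.

How it is judged (in metres and radians):
On the way, in this order (a step that is already met when the one before it is completed fails the run):
1. the pipe lies snapped into both clips, ringed end towards the port and still outside it (x of pipe_center in the frame of clip_mid between -0.0025 and 0.0025 m and z of pipe_center in the frame of clip_mid between -0.0025 and 0.0025 m and angle between the y axis of pipe_center and the y axis of clip_mid, either way round below 0.035 rad and y of pipe_tip in the frame of port_mouth between -0.045 and 0.001 m), for 0.2 s.
2. slid through the clips, its end is up against the seal (x of pipe_center in the frame of clip_mid between -0.0025 and 0.0025 m and z of pipe_center in the frame of clip_mid between -0.0025 and 0.0025 m and angle between the y axis of pipe_center and the y axis of clip_mid, either way round below 0.035 rad and distance between pipe_tip and seal_ring below 0.005 m), for 0.2 s.
At the end, for the whole second after the job is handed in: the pipe lies in both clips (its axis within 2.5 mm of the clips' axis, sideways and in height, and within 2 degrees of it), its ringed end is within 2 mm of the seal's face down the port, it is let go and at rest (all of step 2 and linear speed of pipe below 0.01 m/s and contact force between the fingers and pipe below 0.1 N); the robot touches nothing.
It fails at once if the seal is pushed with more than 12 N (contact force between pipe and seal_ring above 12 N).
It fails at once if the clips or casing are pressed by the pipe with more than 45 N, all contacts added up (contact force between pipe and casing above 45 N).
It fails at once if the old pipe or any other loose thing on the bench is shifted by more than 30 mm (distance of any of old_pipe, brush, paint_tin, wrench, screwdriver, mallet, spray_can, bolt_jar, socket from where it was at the start of the episode above 0.03 m).
It also fails if it takes over 67 s, if anything falls off the work surface, if the arm or the gripper's body presses on something with over 40 N, if the wrist force passes 120 N, or if a joint passes its speed limit or range.

## Working session

There is one attempt and no reset: what is moved stays moved. The work goes in short steps, Python scripts to look and compute and a tool call to move; the robot and the scene stay as the last step left them, time stands still between calls to the robot, and variables do not carry over. Pictures are saved under pics/ and viewed, about 8 in all and at most 12, crops included, and the job is handed in when it is done.

Besides the shell and the picture viewer there is one more tool, called after "Emit:" by a JSON object that holds its "method" and its "body", one argument or row to a line. send_rows: Moves the arm, as the interface text tells. Its arguments: {"type":"object","properties":{"claw":{"type":"array"},"xyz":{"type":"array"},"twist":{"type":"array"},"force":{"type":"number"}},"required":["claw","xyz","twist"]}

```bash
mkdir -p pics; cat > h.py <<'E'
import numpy as np,cv2
from scipy.spatial.transform import Rotation as R
from station import arm,viewer
def world(name,depth,uv=None):
    c=viewer.camera_info(name)
    v,u=np.mgrid[0:400,0:640]
    P=np.stack([(u-c['cx'])/c['fx']*depth,(v-c['cy'])/c['fy']*depth,depth],-1)
    if name=='wrist':
        s=arm.read_state();T=np.array(c['tool_from_camera'])
        P=P@T[:3,:3].T+T[:3,3]
        Rt=R.from_euler('xyz',s['tool_rot'],degrees=True).as_matrix()
        return P@Rt.T+np.array(s['tcp_pos'])
    M=cv2.Rodrigues(np.array(c['rvec'],float))[0]
    return (P-np.ravel(c['tvec']))@M
def save(n,img): cv2.imwrite('pics/'+n,cv2.cvtColor(img,cv2.COLOR_RGB2BGR))
E
python3 - <<'E'
from h import *
print(arm.read_state(),arm.pinch_z)
for n in('top','scene'):
    p,d=viewer.capture(n);save(n+'1.png',p);np.savez(n+'1.npz',p=p,d=d,w=world(n,d));print(viewer.camera_info(n))
print(viewer.camera_info('wrist'))
E
```

```text
{'time': 0.0, 'joint_positions': array([ 6.35585069e+01,  1.77047039e+01,  9.36911946e+01,  5.95665680e-04,
        6.87361903e+01, -3.99115771e+00]), 'joint_vel': array([ 0.08297582,  0.00200273, -0.01084942, -0.06910592,  0.0404977 ,
        0.05907154]), 'tau': array([ 6.96345815e-04, -4.15243399e+01, -2.76668000e+01,  2.83098302e-05,
        1.01083770e-02,  1.02892577e-05]), 'tcp_pos': array([0.23830456, 0.5768872 , 0.23003098]), 'tool_rot': array([ -94.23172955,   89.86790999, -116.68228162]), 'force': array([-0.34319469,  0.52358462,  0.5397723 ]), 'torque': array([ 0.0168296 ,  0.06304758, -0.05359956]), 'gripper_width': 0.085149302280797} 0.0187
{'fx': 364.5281939681434, 'fy': 364.5281939681434, 'cx': 329.1890746963977, 'cy': 200.93797899821726, 'rvec': array([ 2.1600859 , -2.1216711 ,  0.15945309]), 'tvec': array([-0.04937053,  0.55557542,  1.45040474])}
{'fx': 364.0481976022452, 'fy': 364.0481976022452, 'cx': 316.5270002389796, 'cy': 200.0776986931343, 'rvec': array([ 2.07957253,  1.07733493, -0.4801187 ]), 'tvec': array([-0.26644538, -0.18987656,  1.59492604])}
{'fx': 319.975953590377, 'fy': 319.975953590377, 'cx': 324.59482557764085, 'cy': 204.33435811134333, 'tool_from_camera': array([[-1.96446222e-04, -3.23010530e-01,  9.46395350e-01,
        -1.43279139e-01],
       [ 9.99999969e-01,  8.18257889e-05,  2.35500742e-04,
         3.84228121e-04],
       [-1.53508766e-04,  9.46395367e-01,  3.23010504e-01,
        -8.28705888e-02],
       [ 0.00000000e+00,  0.00000000e+00,  0.00000000e+00,
         1.00000000e+00]])}
```

View pics/top1.png

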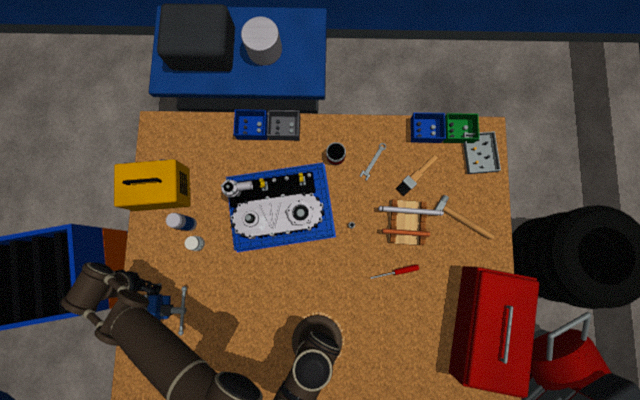

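View pics/scene1.png

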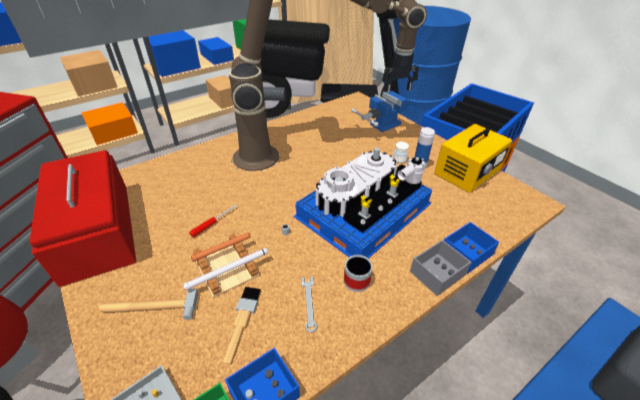

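Top view: the base is at about (318,340). The new pipe runs (378,208)–(442,212), the clips are at about (263,184) and (301,179), and the pump is at about (230,188). I'll measure and zoom in.

```bash
python3 - <<'E'
from h import *
t=np.load('top1.npz');s=np.load('scene1.npz')
a=cv2.resize(t['p'][190:250,365:465],(400,240),interpolation=cv2.INTER_CUBIC)
b=cv2.resize(t['p'][160:220,215:315],(400,240),interpolation=cv2.INTER_CUBIC)
c=cv2.resize(s['p'][225:300,170:290],(400,250),interpolation=cv2.INTER_CUBIC)
e=cv2.resize(s['p'][140:215,310:430],(400,250),interpolation=cv2.INTER_CUBIC)
save('crop1.png',np.vstack([np.hstack([a,b]),np.hstack([c,e])]))
for n,z in(('top',t),('scene',s)):
    hsv=cv2.cvtColor(z['p'],cv2.COLOR_RGB2HSV).astype(int);w=z['w'];x,y,h=w[...,0],w[...,1],w[...,2]
    # bright pipe region
    m=(hsv[...,1]<60)&(hsv[...,2]>110)&(h>.038)&(h<.075)&(x>.3)&(x<.62)&(y<-.1)&(y>-.6)
    k,l,st,ce=cv2.connectedComponentsWithStats(m.astype(np.uint8))
    for i in range(1,k):
        if st[i,4]>40:
            P=w[l==i];mu=np.median(P,0);d=np.linalg.svd(P[:,:2]-P[:,:2].mean(0),full_matrices=False)[2][0];q=(P[:,:2]-mu[:2])@d
            print(n,'pipe',st[i],mu,P.mean(0),d,q.min(),q.max(),np.percentile(P[:,2],[5,50,95]))
    m=(hsv[...,0]>20)&(hsv[...,0]<35)&(hsv[...,1]>130)&(hsv[...,2]>90)&(h>.1)&(h<.21)&(x>.3)&(x<.65)&(y<.45)&(y>-.1)
    k,l,st,ce=cv2.connectedComponentsWithStats(m.astype(np.uint8))
    for i in range(1,k):
        if st[i,4]>4: P=w[l==i];print(n,'clip',st[i],np.median(P,0),P.min(0),P.max(0))
E
```

```text
top pipe [383 206  61   9 259] [ 0.52302216 -0.37549726  0.05334158] [ 0.52312002 -0.37757742  0.0534313 ] [-0.05684044 -0.99838328] -0.11876913798357401 0.12489557725429408 [0.04734394 0.05334158 0.05947649]
top clip [299 173   4   9  33] [0.63424381 0.07003407 0.15498907] [0.61390628 0.0639732  0.10037432] [0.64968489 0.08227651 0.1775364 ]
top clip [259 179   6   9  36] [0.60484406 0.21857933 0.15491095] [0.58771378 0.20814875 0.10068851] [0.62628367 0.24014916 0.17742654]
scene pipe [183 249  85  41 560] [ 0.52859469 -0.38336623  0.0514445 ] [ 0.52802015 -0.37984944  0.05063574] [-0.05439492 -0.9985195 ] -0.14103052615361295 0.11818730619679745 [0.04384129 0.0514445  0.05528935]
scene clip [390 174  10  13  74] [0.59559282 0.21640679 0.15197626] [0.53613508 0.20636381 0.10000553] [0.62081635 0.29415603 0.17288934]
scene clip [361 194  11  14  84] [0.62109085 0.06825157 0.15219015] [0.55671941 0.05813759 0.10000352] [0.64580298 0.13913482 0.17327659]
```

View pics/crop1.png

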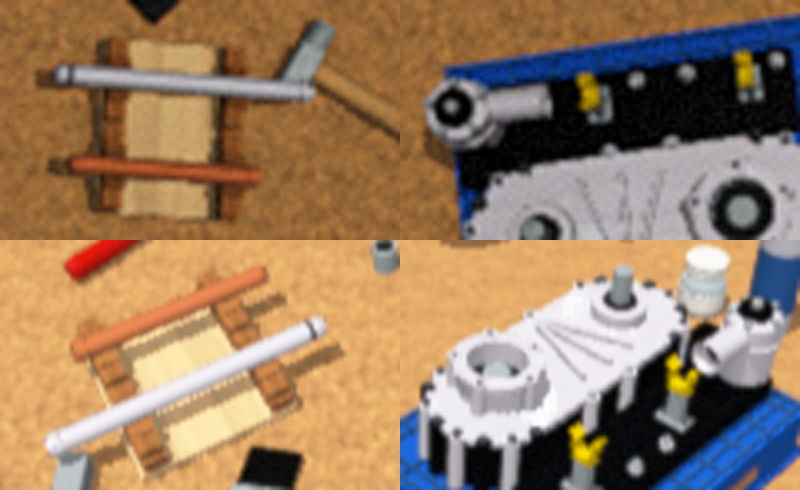

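The black ring is on the +y (port) end of the new pipe and the bead is by the hammer head, so no flip is needed. Next I'll work out the move to a viewing pose above the pipe.

```bash
cat >> h.py <<'E'
def tool():
    s=arm.read_state();return R.from_euler('xyz',s['tool_rot'],degrees=True).as_matrix(),np.array(s['tcp_pos'])
def plan(goal,ydir,A=None,zsign=None):
    """shift(mm)/twist from measured pose to tcp goal, tool x down, tool z along +-ydir(2D pipe direction), nearer"""
    Rt,p=tool();x=np.array([0,0,-1.]);out=[]
    for sg in (1,-1):
        z=sg*np.array([ydir[0],ydir[1],0]);z/=np.linalg.norm(z)
        G=np.column_stack([x,np.cross(z,x),z]);rv=R.from_matrix(Rt.T@G).as_rotvec();out.append((np.linalg.norm(rv),sg,rv))
    for n,sg,rv in sorted(out): print('zsign',sg,'shift',np.round((Rt.T@(np.array(goal)-p))*1000,2),'twist',np.round(rv,4))
E
python3 - <<'E'
from h import *
print(tool()); plan([.53,-.355,.22],[.0556,.9985])
E
```

```text
(array([[-9.68904001e-04,  3.81864441e-01,  9.24217837e-01],
       [-1.98262269e-03,  9.24215721e-01, -3.81865645e-01],
       [-9.99997565e-01, -2.20236641e-03, -1.38383204e-04]]), array([0.23833074, 0.57692478, 0.23012438]))
zsign -1 shift [  11.69 -749.9   625.44] twist [1.2346e+00 1.2000e-03 2.0000e-03]
zsign 1 shift [  11.69 -749.9   625.44] twist [-1.907e+00 -2.200e-03  1.400e-03]
```

Emit:
{"method": "send_rows", "body": {
  "claw": [1,1,1,1,1,1,1,0.5,0.3,0.3],
  "xyz": [
    [-30,-15,12],
    [-60,-50,42],
    [-60,-85,71],
    [-60,-123,103],
    [-60,-161,135],
    [-60,-199,166],
    [-60,-237,198],
    [-60,-275,230],
    [-60,-313,262],
    [-60,-350,293]
  ],
  "twist": [
    [0.06,0,0],
    [0.12,0,0],
    [0.18,0,0],
    [0.24,0,0],
    [0.3,0,0],
    [0.36,0,0],
    [0.42,0,0],
    [0.48,0,0],
    [0.54,0,0],
    [0.6,0,0]
  ]
}}

```text
time: 1.1
tcp_pos: [0.3757, 0.1403, 0.2911]
tool_rot: [45.1, 90.0, -11.9]
force: [0.8, 0.1, -0.1]
gripper_width: 0.0555
```

```bash
python3 - <<'E'
from h import *
print(tool()[1]); plan([.528,-.355,.22],[.0556,.9985])
E
```

```text
[0.37567491 0.14028582 0.29107262]
zsign -1 shift [  71.14 -142.46  498.2 ] twist [ 6.325e-01  1.000e-04 -3.000e-04]
zsign 1 shift [  71.14 -142.46  498.2 ] twist [-2.5091e+00  3.0000e-04  2.0000e-04]
```

Emit:
{"method": "send_rows", "body": {
  "claw": [0.3,0.3,0.3,0.3,0.3,0.3,0.3,0.3,0.3,0.3],
  "xyz": [
    [0,-13,47],
    [0,-27,94],
    [10,-40,141],
    [20,-54,188],
    [30,-67,235],
    [40,-80,282],
    [50,-94,329],
    [60,-107,376],
    [65,-121,423],
    [70,-134,469]
  ],
  "twist": [
    [0.064,0,0],
    [0.128,0,0],
    [0.192,0,0],
    [0.256,0,0],
    [0.32,0,0],
    [0.384,0,0],
    [0.448,0,0],
    [0.512,0,0],
    [0.576,0,0],
    [0.632,0,0]
  ]
}}

```text
time: 2.1
tcp_pos: [0.52, -0.3254, 0.22]
tool_rot: [-128.4, 89.9, 138.4]
force: [0.5, 0.2, -0.5]
gripper_width: 0.0555
```

Emit:
{"method": "send_rows", "body": {
  "claw": [0.3,0.3,0.3,0.3,0.3,0.3,0.3,0.3,0.3,0.3],
  "xyz": [
    [0,0,20],
    [0,0,28],
    [0,0,28],
    [0,0,28],
    [0,0,28],
    [0,0,28],
    [0,0,28],
    [0,0,28],
    [0,0,28],
    [0,0,28]
  ],
  "twist": [
    [0,0,0],
    [0,0,0],
    [0,0,0],
    [0,0,0],
    [0,0,0],
    [0,0,0],
    [0,0,0],
    [0,0,0],
    [0,0,0],
    [0,0,0]
  ]
}}

```text
time: 3.1
tcp_pos: [0.5189, -0.3515, 0.2213]
tool_rot: [55.9, 90.0, -37.1]
force: [0.7, 0.2, -0.1]
gripper_width: 0.0558
```

```bash
python3 - <<'E'
from h import *
print(tool()[1])
w0=tool();p,d=viewer.capture('wrist');w=world('wrist',d);save('w1.png',p);np.savez('w1.npz',p=p,d=d,w=w)
hsv=cv2.cvtColor(p,cv2.COLOR_RGB2HSV).astype(int);x,y,h=w[...,0],w[...,1],w[...,2]
m=(hsv[...,1]<60)&(h>.043)&(h<.07)&(x>.48)&(x<.58)&(y<-.2)&(y>-.56)&(d>0)
P=w[m&(h>.05)];print(len(P));f=np.polyfit(P[:,1],P[:,0],1);print('x=',f,'h95',np.percentile(P[:,2],95))
q=P[:,1];print(np.percentile(q,[0,1,99,100]))
c=w[m];dark=(hsv[...,2][m]<60);print('ring',c[dark].mean(0) if dark.any() else None,dark.sum(), c[:,1].min(),c[:,1].max())
E
```

```text
[ 0.51885258 -0.35151151  0.22130563]
4292
x= [0.05757488 0.54487597] h95 0.05632044253530055
[-0.50056001 -0.49603363 -0.24259398 -0.24015541]
ring [ 0.53048522 -0.25321388  0.05434894] 93 -0.5005600132357544 -0.24015541148974126
```

View pics/w1.png

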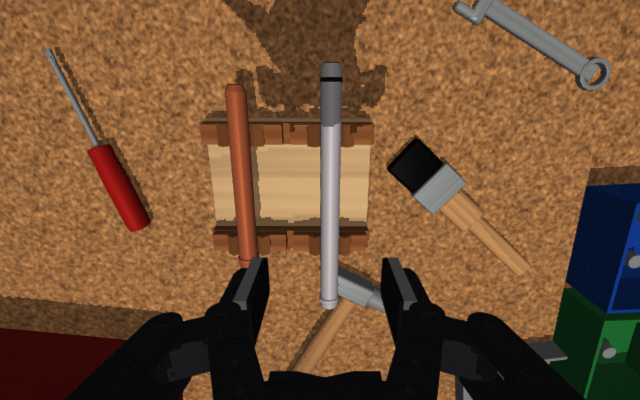

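The ring is at the top of the picture (331,79), the bead at (330,303), and the grasp spot at about row 165 is free between the strips. Pipe centre ≈ (0.5236, −0.370). I'll grasp 20 mm ringward of the centre.

```bash
python3 - <<'E'
from h import *
plan([.5247,-.350,.026],[.0575,.998])
E
```

```text
zsign -1 shift [195.25   5.8   -1.84] twist [ 0.0045 -0.      0.    ]
zsign 1 shift [195.25   5.8   -1.84] twist [-3.1371e+00 -1.0000e-04 -1.0000e-04]
```

Emit:
{"method": "send_rows", "body": {
  "claw": [0.1,0.1,0.1,0.1,0.1,0.1,0.1,0.1,0.1,0.1],
  "xyz": [
    [25,6,-2],
    [60,6,-2],
    [95,6,-2],
    [125,6,-2],
    [150,6,-2],
    [170,6,-2],
    [183,6,-2],
    [191,6,-2],
    [195,6,-2],
    [195,6,-2]
  ],
  "twist": [
    [0.004,0,0],
    [0.004,0,0],
    [0.004,0,0],
    [0.004,0,0],
    [0.004,0,0],
    [0.004,0,0],
    [0.004,0,0],
    [0.004,0,0],
    [0.004,0,0],
    [0.004,0,0]
  ]
}}

```text
time: 4.15
tcp_pos: [0.5252, -0.3501, 0.0265]
tool_rot: [54.9, 90.0, -38.4]
force: [0.1, -1.0, 0.3]
gripper_width: 0.0468
```

Emit:
{"method": "send_rows", "body": {
  "claw": [0.1,-0.3,-0.6,-0.8,-0.8,-0.8,-0.8,-0.8,-0.8,-0.8],
  "xyz": [
    [0,0,0],
    [0,0,0],
    [0,0,0],
    [0,0,0],
    [0,0,0],
    [0,0,0],
    [0,0,0],
    [0,0,0],
    [0,0,0],
    [0,0,0]
  ],
  "twist": [
    [0,0,0],
    [0,0,0],
    [0,0,0],
    [0,0,0],
    [0,0,0],
    [0,0,0],
    [0,0,0],
    [0,0,0],
    [0,0,0],
    [0,0,0]
  ],
  "force": 50
}}

```text
time: 5.15
tcp_pos: [0.5245, -0.3502, 0.0274]
tool_rot: [-65.1, 89.9, -158.4]
force: [-4.0, 0.2, 5.8]
gripper_width: 0.0182
```

Emit:
{"method": "send_rows", "body": {
  "claw": [-0.8,-0.8,-0.8,-0.8,-0.8,-0.8,-0.8,-0.8,-0.8,-0.8],
  "xyz": [
    [-3,0,0],
    [-12,0,0],
    [-30,0,0],
    [-60,0,0],
    [-100,0,0],
    [-140,0,0],
    [-180,0,0],
    [-210,0,0],
    [-228,0,0],
    [-235,0,0]
  ],
  "twist": [
    [0,0,0],
    [0,0,0],
    [0,0,0],
    [0,0,0],
    [0,0,0],
    [0,0,0],
    [0,0,0],
    [0,0,0],
    [0,0,0],
    [0,0,0]
  ],
  "force": 80
}}

```text
time: 6.15
tcp_pos: [0.5263, -0.3506, 0.2649]
tool_rot: [59.0, 89.7, -34.3]
force: [-0.1, -0.6, -1.9]
gripper_width: 0.0174
```

```bash
cat >> h.py <<'E'
def pipe_in_tool(fn=None):
    """bright/dark points of the held pipe ahead of fingers, in tool frame"""
    c=viewer.camera_info('wrist');p,d=viewer.capture('wrist')
    v,u=np.mgrid[0:400,0:640];P=np.stack([(u-c['cx'])/c['fx']*d,(v-c['cy'])/c['fy']*d,d],-1)
    T=np.array(c['tool_from_camera']);Q=P@T[:3,:3].T+T[:3,3]
    hs=cv2.cvtColor(p,cv2.COLOR_RGB2HSV)
    m=(d>0)&(abs(Q[...,1])<.02)&(Q[...,2]<-.03)&(Q[...,2]>-.2)&(abs(Q[...,0]+.03)<.04)
    if fn: save(fn,p)
    q=Q[m]; z=q[:,2]; print('n',len(q),'zmin',z.min())
    for a in np.arange(-.13,-.03,.02):
        k=(z>a)&(z<a+.01)
        if k.sum()>5: print('z%.3f'%a,'ymid %.4f ywid %.4f xtop(10%%) %.4f'%((q[k,1].min()+q[k,1].max())/2,np.ptp(q[k,1]),np.percentile(q[k,0],10)))
    dk=m&(hs[...,2]<60)&(Q[...,2]<-.07); print('ring',Q[dk].mean(0) if dk.any() else None,dk.sum())
E
python3 - <<'E'
from h import *
pipe_in_tool('w2.png');print(arm.read_state()['force'],arm.read_state()['gripper_width'],tool()[1])
E
```

```text
n 11851 zmin -0.11063470818604565
z-0.110 ymid 0.0006 ywid 0.0196 xtop(10%) -0.0284
z-0.090 ymid 0.0005 ywid 0.0198 xtop(10%) -0.0286
z-0.070 ymid 0.0004 ywid 0.0198 xtop(10%) -0.0285
z-0.050 ymid 0.0005 ywid 0.0200 xtop(10%) -0.0285
ring [-0.02662953  0.00041313 -0.09704388] 874
[ 0.17428202 -0.41729335 -0.89426398] 0.018160579639011853 [ 0.52613683 -0.35052086  0.26448154]
```

View pics/w2.png

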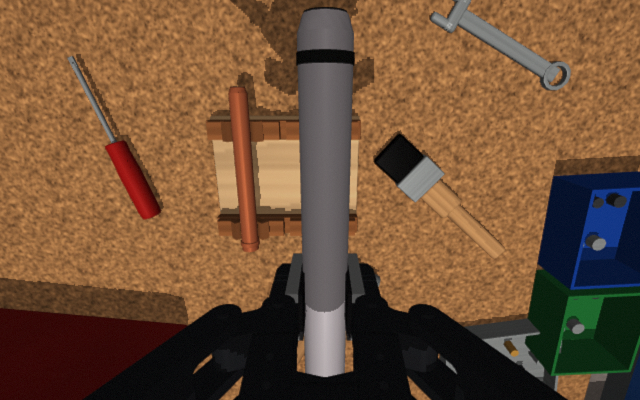

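The pipe is held level, tip at tool z = −0.111, axis at tool x ≈ −0.0187 and y ≈ 0.0005. Now I'll go near the clips, offset outward, to look at each one closely.

```bash
python3 - <<'E'
from h import *
m=np.array([.6195,.1443]);d=np.array([-.185,.983]);d/=np.linalg.norm(d);n=np.array([d[1],-d[0]])
for a in(-140,0):
  g=m+a/1e3*d+.055*n;print(g);plan([*g,.275],d)
E
```

```text
[0.69944446 0.01688774]
zsign -1 shift [ -10.85  152.21 -376.63] twist [-0.2428  0.0032 -0.004 ]
zsign 1 shift [ -10.85  152.21 -376.63] twist [ 2.8987 -0.0059 -0.0046]
[0.67355111 0.15447239]
zsign -1 shift [ -11.36  118.54 -512.52] twist [-0.2428  0.0032 -0.004 ]
zsign 1 shift [ -11.36  118.54 -512.52] twist [ 2.8987 -0.0059 -0.0046]
```

Emit:
{"method": "send_rows", "body": {
  "claw": [-0.8,-0.8,-0.8,-0.8,-0.8,-0.8,-0.8,-0.8,-0.8,-0.8],
  "xyz": [
    [-3,8,-19],
    [-6,24,-60],
    [-10,42,-104],
    [-10,60,-148],
    [-10,78,-192],
    [-10,96,-236],
    [-10,114,-280],
    [-10,132,-324],
    [-10,146,-360],
    [-11,152,-377]
  ],
  "twist": [
    [-0.02,0,0],
    [-0.05,0,0],
    [-0.08,0,0],
    [-0.11,0,0],
    [-0.14,0,0],
    [-0.17,0,0],
    [-0.2,0.0,0],
    [-0.22,0.0,0],
    [-0.235,0,0],
    [-0.243,0.003,-0.004]
  ]
}}

```text
time: 7.2
tcp_pos: [0.6979, 0.0219, 0.2696]
tool_rot: [-130.5, 89.5, 150.4]
force: [0.1, 0.1, -0.6]
gripper_width: 0.0177
```

Emit:
{"method": "send_rows", "body": {
  "claw": [-0.8,-0.8,-0.8,-0.8,-0.8,-0.8,-0.8,-0.8,-0.8,-0.8],
  "xyz": [
    [0,0,0],
    [0,0,0],
    [0,0,0],
    [0,0,0],
    [0,0,0],
    [0,0,0],
    [0,0,0],
    [0,0,0],
    [0,0,0],
    [0,0,0]
  ],
  "twist": [
    [0,0,0],
    [0,0,0],
    [0,0,0],
    [0,0,0],
    [0,0,0],
    [0,0,0],
    [0,0,0],
    [0,0,0],
    [0,0,0],
    [0,0,0]
  ]
}}

```text
time: 8.2
tcp_pos: [0.6982, 0.0179, 0.2723]
tool_rot: [-133.7, 89.7, 147.0]
force: [-0.1, -0.7, -1.5]
gripper_width: 0.0174
```

```bash
cat >> h.py <<'E'
def look(fn):
    w0=tool();p,d=viewer.capture('wrist');w=world('wrist',d);save(fn+'.png',p);np.savez(fn+'.npz',p=p,d=d,w=w,Rt=w0[0],t=w0[1])
    hsv=cv2.cvtColor(p,cv2.COLOR_RGB2HSV).astype(int);h=w[...,2]
    m=(hsv[...,0]>20)&(hsv[...,0]<35)&(hsv[...,1]>130)&(hsv[...,2]>60)&(h>.14)&(h<.185)
    k,l,st,ce=cv2.connectedComponentsWithStats(m.astype(np.uint8))
    print('tcp',w0[1])
    for i in range(1,k):
        if st[i,4]>60:
            P=w[l==i];T=P[P[:,2]>.160]
            print('yellow',st[i],'med',np.median(P,0),'top',np.percentile(P[:,2],98)); 
            (c,sz,an)=cv2.minAreaRect((T[:,:2]*1000).astype(np.float32));print('  rect of top part',c,sz,an)
    return p,d,w
E
python3 - <<'E'
from h import *
look('a1');s=arm.read_state();print(s['joint_positions'],s['force'])
E
```

```text
tcp [0.69815108 0.01791439 0.27229267]
yellow [219 112  47  23 897] med [0.62144976 0.06921457 0.16943124] top 0.17490211498178962
  rect of top part (626.6585693359375, 69.11876678466797) (34.55070495605469, 14.127585411071777) 9.379734992980957
[ -2.16635622  24.12211336  80.07987496   0.14955448  76.04219635
 -12.86812661] [ 0.64353957 -0.18602056 -0.9704432 ]
```

View pics/a1.png

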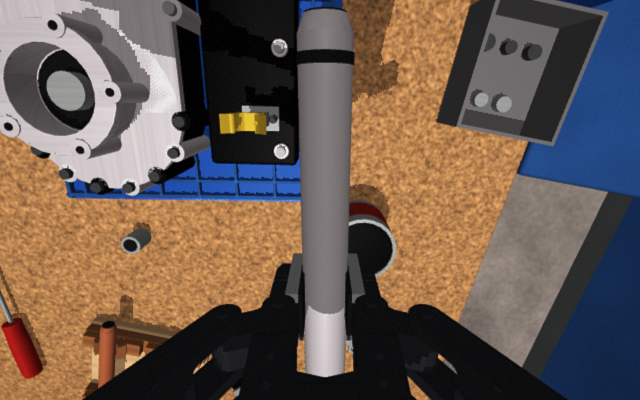

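The rear clip is at (243,123) with its top part measuring 34.5 x 14.1 mm, matching 34 x 14. Centre (0.6267, 0.0691), yaw about 9.4°. The pipe looks unmoved in the grip. Next, the front clip and the port.

```bash
python3 - <<'E'
from h import *
d=np.array([-np.sin(np.radians(9.4)),np.cos(np.radians(9.4))]);n=np.array([d[1],-d[0]])
m=np.array([.6267,.0691])+.075*d;print(m);g=m+.055*n;plan([*g,.275],d)
E
```

```text
[0.61445055 0.14309291]
zsign -1 shift [  -2.24   -4.12 -137.29] twist [ 0.0221 -0.0034  0.0036]
zsign 1 shift [  -2.24   -4.12 -137.29] twist [-3.1195 -0.0057 -0.0053]
```

Emit:
{"method": "send_rows", "body": {
  "claw": [-0.8,-0.8,-0.8,-0.8,-0.8,-0.8,-0.8,-0.8,-0.8,-0.8],
  "xyz": [
    [0,0,-10],
    [0,-2,-35],
    [-2,-4,-65],
    [-2,-4,-95],
    [-2,-4,-120],
    [-2,-4,-137],
    [-2,-4,-137],
    [-2,-4,-137],
    [-2,-4,-137],
    [-2,-4,-137]
  ],
  "twist": [
    [0,0,0],
    [0.01,0,0],
    [0.02,0,0],
    [0.022,0,0],
    [0.022,0,0],
    [0.022,0,0],
    [0.022,0,0],
    [0.022,0,0],
    [0.022,0,0],
    [0.022,0,0]
  ]
}}

```text
time: 9.25
tcp_pos: [0.6692, 0.1504, 0.2747]
tool_rot: [-128.0, 89.7, 151.3]
force: [-0.0, -0.7, -1.3]
gripper_width: 0.0174
```

```bash
python3 - <<'E'
from h import *
p,d,w=look('b1');print(arm.read_state()['tool_rot'],tool()[0])
pipe_in_tool()
E
```

```text
tcp [0.66919713 0.15038033 0.27469952]
yellow [226  96  48  20 874] med [0.5978139  0.21701207 0.16969095] top 0.17498636142623072
  rect of top part (602.8140258789062, 217.0561065673828) (34.537933349609375, 13.333822250366211) 9.338583946228027
yellow [243 260  37  31 602] med [0.620464   0.07174224 0.15307688] top 0.1741413071512572
  rect of top part (623.9065551757812, 69.27174377441406) (27.585243225097656, 13.866218566894531) 8.659672737121582
[-129.50020428   89.72140082  149.804888  ] [[-0.0042027   0.98683347  0.16168503]
 [ 0.00244555  0.16169612 -0.98683757]
 [-0.99998818 -0.00375198 -0.00309291]]
n 11820 zmin -0.11050407794350466
z-0.110 ymid 0.0007 ywid 0.0195 xtop(10%) -0.0283
z-0.090 ymid 0.0006 ywid 0.0198 xtop(10%) -0.0286
z-0.070 ymid 0.0005 ywid 0.0199 xtop(10%) -0.0285
z-0.050 ymid 0.0005 ywid 0.0199 xtop(10%) -0.0284
ring [-0.02652214  0.00035928 -0.09655247] 803
```

View pics/b1.png

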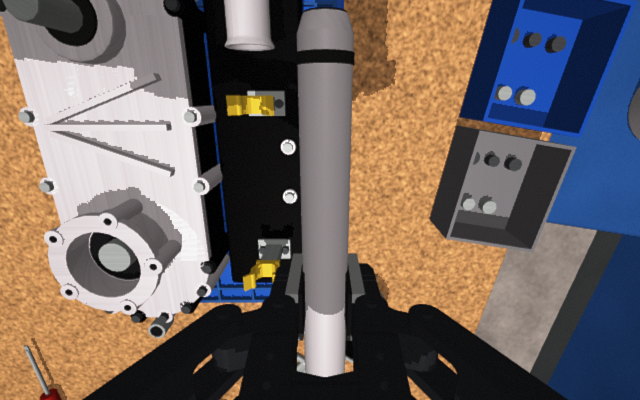

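Front clip centre is (0.6028, 0.2171), 149.9 mm from the rear one, which matches 150. Yaw ≈ 9.25°, and the lip tops are at 0.174–0.175 as expected. Next I'll move to hover over the clips.

```bash
cat >> h.py <<'E'
yaw=np.radians(9.25);D=np.array([-np.sin(yaw),np.cos(yaw)]);N=np.array([D[1],-D[0]]);M=np.array([.61475,.1431])
def goal(y,z,lat=-.0006):
    g=M+y*D+lat*N;plan([*g,z],D)
def where():
    s=arm.read_state();Rt,p=tool();q=p[:2]-M
    print('t',s['time'],'tcp y %.4f lat %.4f z %.4f'%(q@D,q@N,p[2]),'F along %.1f lat %.1f up %.1f'%(s['force'][:2]@D,s['force'][:2]@N,s['force'][2]),'Rerr',np.round(R.from_matrix(np.column_stack([[0,0,-1],np.cross([-D[0],-D[1],0],[0,0,-1]),[-D[0],-D[1],0]]).T@Rt).as_rotvec(),4),'w',s['gripper_width'])
E
python3 - <<'E'
from h import *
goal(-.006,.215);where()
E
```

```text
zsign -1 shift [ 59.92 -55.28   4.77] twist [ 0.0011 -0.0031  0.0037]
zsign 1 shift [ 59.92 -55.28   4.77] twist [-3.1405 -0.0059 -0.0049]
t 9.35 tcp y -0.0014 lat 0.0549 z 0.2747 F along 0.0 lat -0.5 up -1.8 Rerr [-0.0011  0.0031 -0.0037] w 0.017415511297709504
```

Emit:
{"method": "send_rows", "body": {
  "claw": [-0.8,-0.8,-0.8,-0.8,-0.8,-0.8,-0.8,-0.8,-0.8,-0.8],
  "xyz": [
    [0,-10,5],
    [0,-28,5],
    [0,-45,5],
    [0,-55,5],
    [10,-55,5],
    [30,-55,5],
    [50,-55,5],
    [60,-55,5],
    [60,-55,5],
    [60,-55,5]
  ],
  "twist": [
    [0,0,0],
    [0,0,0],
    [0.001,-0.003,0.004],
    [0.001,-0.003,0.004],
    [0.001,-0.003,0.004],
    [0.001,-0.003,0.004],
    [0.001,-0.003,0.004],
    [0.001,-0.003,0.004],
    [0.001,-0.003,0.004],
    [0.001,-0.003,0.004]
  ]
}}

```text
time: 10.35
tcp_pos: [0.6157, 0.138, 0.215]
tool_rot: [119.5, 90.0, 38.9]
force: [0.1, -0.0, -1.4]
gripper_width: 0.0174
```

```bash
python3 - <<'E'
from h import *
goal(-.006,.158);where()
E
```

```text
zsign -1 shift [57.   -0.71  0.82] twist [ 0.0015 -0.0004 -0.0006]
zsign 1 shift [57.   -0.71  0.82] twist [-3.1401e+00  1.0000e-03 -6.0000e-04]
t 10.35 tcp y -0.0052 lat 0.0001 z 0.2150 F along -0.0 lat 0.1 up -1.4 Rerr [-0.0015  0.0004  0.0006] w 0.017376831311255277
```

Emit:
{"method": "send_rows", "body": {
  "claw": [-0.8,-0.8,-0.8,-0.8,-0.8,-0.8,-0.8,-0.8,-0.8,-0.8],
  "xyz": [
    [6,-0.7,0.5],
    [18,-0.7,0.5],
    [30,-0.7,0.5],
    [42,-0.7,0.5],
    [50,-0.7,0.5],
    [55,-0.7,0.5],
    [57,-0.7,0.5],
    [57,-0.7,0.5],
    [57,-0.7,0.5],
    [57,-0.7,0.5]
  ],
  "twist": [
    [0.001,0,0],
    [0.001,0,0],
    [0.001,0,0],
    [0.001,0,0],
    [0.001,0,0],
    [0.001,0,0],
    [0.001,0,0],
    [0.001,0,0],
    [0.001,0,0],
    [0.001,0,0]
  ],
  "force": 100
}}

```text
time: 11.35
tcp_pos: [0.6147, 0.1374, 0.1583]
tool_rot: [124.2, 90.0, 43.5]
force: [1.2, 0.3, -1.7]
gripper_width: 0.0175
```

```bash
python3 - <<'E'
from h import *
where()
E
```

```text
t 11.35 tcp y -0.0056 lat -0.0010 z 0.1583 F along 0.1 lat 1.3 up -1.7 Rerr [-0.0005  0.0004  0.0006] w 0.017451188037270533
```

Emit:
{"method": "send_rows", "body": {
  "claw": [-0.8,-0.8,-0.8,-0.8,-0.8,-0.8,-0.8,-0.8,-0.8,-0.8],
  "xyz": [
    [1,0,0],
    [2,0,0],
    [3,0,0],
    [4,0,0],
    [5,0,0],
    [6,0,0],
    [7,0,0],
    [7,0,0],
    [7,0,0],
    [7,0,0]
  ],
  "twist": [
    [0,0,0],
    [0,0,0],
    [0,0,0],
    [0,0,0],
    [0,0,0],
    [0,0,0],
    [0,0,0],
    [0,0,0],
    [0,0,0],
    [0,0,0]
  ]
}}

```text
time: 12.35
tcp_pos: [0.616, 0.1376, 0.1548]
tool_rot: [94.6, 89.8, 13.9]
force: [-2.7, -0.7, 11.7]
gripper_width: 0.0173
```

```bash
python3 - <<'E'
from h import *
where()
E
```

```text
t 12.35 tcp y -0.0056 lat 0.0004 z 0.1548 F along -0.3 lat -2.7 up 11.7 Rerr [-0.0006  0.0003  0.0037] w 0.017327755412796644
```

Emit:
{"method": "send_rows", "body": {
  "claw": [-0.8,-0.8,-0.8,-0.8,-0.8,-0.8,-0.8,-0.8,-0.8,-0.8],
  "xyz": [
    [0.5,-0.3,0],
    [1,-0.3,0],
    [1.5,-0.3,0],
    [2,-0.3,0],
    [2.5,-0.3,0],
    [3,-0.3,0],
    [3,-0.3,0],
    [3,-0.3,0],
    [3,-0.3,0],
    [3,-0.3,0]
  ],
  "twist": [
    [0,0,0],
    [0,0,0],
    [0,0,0],
    [0,0,0],
    [0,0,0],
    [0,0,0],
    [0,0,0],
    [0,0,0],
    [0,0,0],
    [0,0,0]
  ]
}}

```text
time: 13.35
tcp_pos: [0.616, 0.1376, 0.152]
tool_rot: [96.5, 89.8, 15.7]
force: [-3.3, -0.7, 12.5]
gripper_width: 0.0173
```

```bash
python3 - <<'E'
from h import *
where()
E
```

```text
t 13.35 tcp y -0.0056 lat 0.0003 z 0.1520 F along -0.1 lat -3.3 up 12.5 Rerr [-0.0004  0.0005  0.0043] w 0.017322934737343643
```

Emit:
{"method": "send_rows", "body": {
  "claw": [-0.8,-0.8,-0.8,-0.8,-0.8,-0.8,-0.8,-0.8,-0.8,-0.8],
  "xyz": [
    [0.5,0,0],
    [1,0,0],
    [1.5,0,0],
    [2,0,0],
    [2.5,0,0],
    [3,0,0],
    [3.5,0,0],
    [4,0,0],
    [4,0,0],
    [4,0,0]
  ],
  "twist": [
    [0,0,0],
    [0,0,0],
    [0,0,0],
    [0,0,0],
    [0,0,0],
    [0,0,0],
    [0,0,0],
    [0,0,0],
    [0,0,0],
    [0,0,0]
  ]
}}

```text
time: 14.35
tcp_pos: [0.6149, 0.1375, 0.1431]
tool_rot: [93.8, 89.9, 13.1]
force: [4.9, 1.7, -3.5]
gripper_width: 0.0172
```

```bash
python3 - <<'E'
from h import *
where()
E
```

```text
t 14.35 tcp y -0.0056 lat -0.0007 z 0.1431 F along 0.9 lat 5.1 up -3.5 Rerr [-0.0009  0.0001  0.0017] w 0.01723115577309815
```

It has snapped in. I'll settle it down onto the saddles and relax the sideways force.

Emit:
{"method": "send_rows", "body": {
  "claw": [-0.8,-0.8,-0.8,-0.8,-0.8,-0.8,-0.8,-0.8,-0.8,-0.8],
  "xyz": [
    [0.3,0.3,0],
    [0.6,0.6,0],
    [1,0.8,0],
    [1.5,0.8,0],
    [2,0.8,0],
    [2.5,0.8,0],
    [2.5,0.8,0],
    [2.5,0.8,0],
    [2.5,0.8,0],
    [2.5,0.8,0]
  ],
  "twist": [
    [0,0,0],
    [0,0,0],
    [0,0,0],
    [0,0,0],
    [0,0,0],
    [0,0,0],
    [0,0,0],
    [0,0,0],
    [0,0,0],
    [0,0,0]
  ]
}}

```text
time: 15.35
tcp_pos: [0.6152, 0.1375, 0.1425]
tool_rot: [109.1, 90.0, 28.3]
force: [1.7, 0.4, 6.0]
gripper_width: 0.017
```

```bash
python3 - <<'E'
from h import *
where();pipe_in_tool()
t,d=viewer.capture('scene');w=world('scene',d);save('s2.png',cv2.resize(t[120:220,300:440],(700,500),interpolation=cv2.INTER_CUBIC))
E
```

```text
t 15.35 tcp y -0.0056 lat -0.0004 z 0.1425 F along 0.1 lat 1.7 up 6.0 Rerr [-0.0006  0.0003  0.0007] w 0.017045357847873675
n 13905 zmin -0.11043935116184259
z-0.110 ymid 0.0007 ywid 0.0196 xtop(10%) -0.0279
z-0.090 ymid 0.0005 ywid 0.0349 xtop(10%) -0.0312
z-0.070 ymid 0.0005 ywid 0.0200 xtop(10%) -0.0283
z-0.050 ymid 0.0005 ywid 0.0200 xtop(10%) -0.0282
ring [-0.02612068  0.00047622 -0.09668302] 796
```

View pics/s2.png

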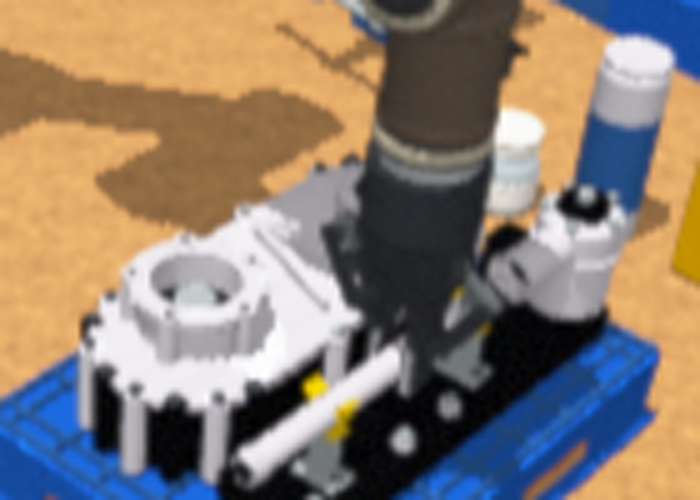

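It is seated: axis z ≈ 0.1607, tip about 10 mm short of the port. Now I'll slide, with the first 8 mm well short of any possible seal position.

Emit:
{"method": "send_rows", "body": {
  "claw": [-0.8,-0.8,-0.8,-0.8,-0.8,-0.8,-0.8,-0.8,-0.8,-0.8],
  "xyz": [
    [-0.4,0.2,-0.5],
    [-0.8,0.2,-1.5],
    [-0.8,0.2,-2.5],
    [-0.8,0.2,-3.5],
    [-0.8,0.2,-4.5],
    [-0.8,0.2,-5.5],
    [-0.8,0.2,-6.5],
    [-0.8,0.2,-7.5],
    [-0.8,0.2,-8],
    [-0.8,0.2,-8]
  ],
  "twist": [
    [0,0,0],
    [0,0,0],
    [0,0,0],
    [0,0,0],
    [0,0,0],
    [0,0,0],
    [0,0,0],
    [0,0,0],
    [0,0,0],
    [0,0,0]
  ]
}}

```text
time: 16.45
tcp_pos: [0.6145, 0.143, 0.1425]
tool_rot: [3.8, 89.8, -76.9]
force: [2.2, -6.5, 4.8]
gripper_width: 0.0173
```

```bash
python3 - <<'E'
from h import *
where()
E
```

```text
t 16.45 tcp y -0.0001 lat -0.0003 z 0.1425 F along -6.8 lat 1.2 up 4.8 Rerr [-0.001  -0.0038  0.0003] w 0.01733615398388702
```

Emit:
{"method": "send_rows", "body": {
  "claw": [-0.8,-0.8,-0.8,-0.8,-0.8,-0.8,-0.8,-0.8,-0.8,-0.8],
  "xyz": [
    [0,0,-0.3],
    [0,0,-0.7],
    [0,0,-1],
    [0,0,-1.3],
    [0,0,-1.7],
    [0,0,-2],
    [0,0,-2.3],
    [0,0,-2.7],
    [0,0,-3],
    [0,0,-3]
  ],
  "twist": [
    [0,0,0],
    [0,0,0],
    [0,0,0],
    [0,0,0],
    [0,0,0],
    [0,0,0],
    [0,0,0],
    [0,0,0],
    [0,0,0],
    [0,0,0]
  ]
}}

```text
time: 17.45
tcp_pos: [0.614, 0.1458, 0.1425]
tool_rot: [3.0, 89.8, -77.7]
force: [2.2, -6.4, 3.6]
gripper_width: 0.0172
```

```bash
python3 - <<'E'
from h import *
where()
E
```

```text
t 17.45 tcp y 0.0028 lat -0.0003 z 0.1425 F along -6.6 lat 1.1 up 3.6 Rerr [-0.0011 -0.0039  0.0002] w 0.017231138460120553
```

Emit:
{"method": "send_rows", "body": {
  "claw": [-0.8,-0.8,-0.8,-0.8,-0.8,-0.8,-0.8,-0.8,-0.8,-0.8],
  "xyz": [
    [0,0,-0.3],
    [0,0,-0.7],
    [0,0,-1],
    [0,0,-1.3],
    [0,0,-1.7],
    [0,0,-2],
    [0,0,-2.3],
    [0,0,-2.7],
    [0,0,-3],
    [0,0,-3]
  ],
  "twist": [
    [0,0,0],
    [0,0,0],
    [0,0,0],
    [0,0,0],
    [0,0,0],
    [0,0,0],
    [0,0,0],
    [0,0,0],
    [0,0,0],
    [0,0,0]
  ]
}}

```text
time: 18.45
tcp_pos: [0.6135, 0.1488, 0.1425]
tool_rot: [3.3, 89.8, -77.4]
force: [2.5, -6.5, 4.6]
gripper_width: 0.0173
```

Emit:
{"method": "send_rows", "body": {
  "claw": [-0.8,-0.8,-0.8,-0.8,-0.8,-0.8,-0.8,-0.8,-0.8,-0.8],
  "xyz": [
    [0,0,-0.3],
    [0,0,-0.7],
    [0,0,-1],
    [0,0,-1.3],
    [0,0,-1.7],
    [0,0,-2],
    [0,0,-2.3],
    [0,0,-2.7],
    [0,0,-3],
    [0,0,-3]
  ],
  "twist": [
    [0,0,0],
    [0,0,0],
    [0,0,0],
    [0,0,0],
    [0,0,0],
    [0,0,0],
    [0,0,0],
    [0,0,0],
    [0,0,0],
    [0,0,0]
  ]
}}

```text
time: 19.45
tcp_pos: [0.613, 0.1517, 0.1425]
tool_rot: [4.0, 89.8, -76.7]
force: [2.2, -7.1, 4.4]
gripper_width: 0.0173
```

Emit:
{"method": "send_rows", "body": {
  "claw": [-0.8,-0.8,-0.8,-0.8,-0.8,-0.8,-0.8,-0.8,-0.8,-0.8],
  "xyz": [
    [0,0,-0.3],
    [0,0,-0.6],
    [0,0,-0.9],
    [0,0,-1.2],
    [0,0,-1.5],
    [0,0,-1.8],
    [0,0,-2],
    [0,0,-2],
    [0,0,-2],
    [0,0,-2]
  ],
  "twist": [
    [0,0,0],
    [0,0,0],
    [0,0,0],
    [0,0,0],
    [0,0,0],
    [0,0,0],
    [0,0,0],
    [0,0,0],
    [0,0,0],
    [0,0,0]
  ]
}}

```text
time: 20.45
tcp_pos: [0.6127, 0.1537, 0.1425]
tool_rot: [4.0, 89.8, -76.6]
force: [2.8, -7.2, 3.6]
gripper_width: 0.017
```

Emit:
{"method": "send_rows", "body": {
  "claw": [-0.8,-0.8,-0.8,-0.8,-0.8,-0.8,-0.8,-0.8,-0.8,-0.8],
  "xyz": [
    [0,0,-0.3],
    [0,0,-0.7],
    [0,0,-1],
    [0,0,-1.3],
    [0,0,-1.7],
    [0,0,-2],
    [0,0,-2.3],
    [0,0,-2.7],
    [0,0,-3],
    [0,0,-3]
  ],
  "twist": [
    [0,0,0],
    [0,0,0],
    [0,0,0],
    [0,0,0],
    [0,0,0],
    [0,0,0],
    [0,0,0],
    [0,0,0],
    [0,0,0],
    [0,0,0]
  ]
}}

```text
time: 21.45
tcp_pos: [0.6122, 0.1567, 0.1425]
tool_rot: [2.8, 89.8, -77.9]
force: [2.7, -6.9, 5.3]
gripper_width: 0.0171
```

Emit:
{"method": "send_rows", "body": {
  "claw": [-0.8,-0.8,-0.8,-0.8,-0.8,-0.8,-0.8,-0.8,-0.8,-0.8],
  "xyz": [
    [0,0,-0.3],
    [0,0,-0.7],
    [0,0,-1],
    [0,0,-1.3],
    [0,0,-1.7],
    [0,0,-2],
    [0,0,-2.3],
    [0,0,-2.7],
    [0,0,-3],
    [0,0,-3]
  ],
  "twist": [
    [0,0,0],
    [0,0,0],
    [0,0,0],
    [0,0,0],
    [0,0,0],
    [0,0,0],
    [0,0,0],
    [0,0,0],
    [0,0,0],
    [0,0,0]
  ]
}}

```text
time: 22.45
tcp_pos: [0.6118, 0.1596, 0.1425]
tool_rot: [4.0, 89.8, -76.7]
force: [2.1, -6.5, 4.6]
gripper_width: 0.017
```

Emit:
{"method": "send_rows", "body": {
  "claw": [-0.8,-0.8,-0.8,-0.8,-0.8,-0.8,-0.8,-0.8,-0.8,-0.8],
  "xyz": [
    [0,0,-0.3],
    [0,0,-0.7],
    [0,0,-1],
    [0,0,-1.3],
    [0,0,-1.7],
    [0,0,-2],
    [0,0,-2.3],
    [0,0,-2.7],
    [0,0,-3],
    [0,0,-3]
  ],
  "twist": [
    [0,0,0],
    [0,0,0],
    [0,0,0],
    [0,0,0],
    [0,0,0],
    [0,0,0],
    [0,0,0],
    [0,0,0],
    [0,0,0],
    [0,0,0]
  ]
}}

```text
time: 23.45
tcp_pos: [0.6113, 0.1626, 0.1425]
tool_rot: [3.0, 89.8, -77.7]
force: [2.2, -6.3, 4.4]
gripper_width: 0.0172
```

Emit:
{"method": "send_rows", "body": {
  "claw": [-0.8,-0.8,-0.8,-0.8,-0.8,-0.8,-0.8,-0.8,-0.8,-0.8],
  "xyz": [
    [0,0,-0.3],
    [0,0,-0.7],
    [0,0,-1],
    [0,0,-1.3],
    [0,0,-1.7],
    [0,0,-2],
    [0,0,-2.3],
    [0,0,-2.7],
    [0,0,-3],
    [0,0,-3]
  ],
  "twist": [
    [0,0,0],
    [0,0,0],
    [0,0,0],
    [0,0,0],
    [0,0,0],
    [0,0,0],
    [0,0,0],
    [0,0,0],
    [0,0,0],
    [0,0,0]
  ]
}}

```text
time: 24.45
tcp_pos: [0.6109, 0.1648, 0.1425]
tool_rot: [1.1, 89.7, -79.6]
force: [2.4, -8.4, 4.7]
gripper_width: 0.0172
```

The advance fell short (2.2 mm against 3) and the force rose by 2 N, so this is probably the seal. I'll confirm with 1 mm.

Emit:
{"method": "send_rows", "body": {
  "claw": [-0.8,-0.8,-0.8,-0.8,-0.8,-0.8,-0.8,-0.8,-0.8,-0.8],
  "xyz": [
    [0,0,-0.2],
    [0,0,-0.4],
    [0,0,-0.6],
    [0,0,-0.8],
    [0,0,-1],
    [0,0,-1],
    [0,0,-1],
    [0,0,-1],
    [0,0,-1],
    [0,0,-1]
  ],
  "twist": [
    [0,0,0],
    [0,0,0],
    [0,0,0],
    [0,0,0],
    [0,0,0],
    [0,0,0],
    [0,0,0],
    [0,0,0],
    [0,0,0],
    [0,0,0]
  ]
}}

```text
time: 25.45
tcp_pos: [0.6109, 0.165, 0.1425]
tool_rot: [0.2, 89.6, -80.5]
force: [2.7, -9.6, 4.9]
gripper_width: 0.0175
```

```bash
python3 - <<'E'
from h import *
where();pipe_in_tool()
E
```

```text
t 25.45 tcp y 0.0222 lat -0.0003 z 0.1425 F along -9.9 lat 1.1 up 4.9 Rerr [-0.0013 -0.0065  0.    ] w 0.017458573773624562
n 16689 zmin -0.1129862653330336
z-0.110 ymid 0.0007 ywid 0.0309 xtop(10%) -0.0343
z-0.090 ymid 0.0007 ywid 0.0197 xtop(10%) -0.0289
z-0.070 ymid 0.0006 ywid 0.0245 xtop(10%) -0.0287
z-0.050 ymid 0.0006 ywid 0.0345 xtop(10%) -0.0310
ring [-0.01847222 -0.00325149 -0.09379252] 38
```

Contact is confirmed: 0.2 mm of movement for 1 mm commanded, with about 3 N on the seal above about 6.8 N of friction. I'll relax the arm's push, then release.

Emit:
{"method": "send_rows", "body": {
  "claw": [-0.8,-0.8,-0.8,-0.8,-0.8,-0.8,-0.8,-0.8,-0.8,-0.8],
  "xyz": [
    [-0.2,0,0.5],
    [-0.4,0,1],
    [-0.6,0.1,1.5],
    [-0.8,0.2,2],
    [-0.8,0.3,2.5],
    [-0.8,0.3,3],
    [-0.8,0.3,3],
    [-0.8,0.3,3],
    [-0.8,0.3,3],
    [-0.8,0.3,3]
  ],
  "twist": [
    [0,0,0],
    [0,0,0],
    [0,0,0],
    [0,0,0],
    [0,0,0],
    [0,0,0],
    [0,0,0],
    [0,0,0],
    [0,0,0],
    [0,0,0]
  ]
}}

```text
time: 26.5
tcp_pos: [0.6109, 0.165, 0.1426]
tool_rot: [-10.2, 89.9, -90.9]
force: [2.6, -5.4, 0.6]
gripper_width: 0.0172
```

```bash
python3 - <<'E'
from h import *
where()
E
```

```text
t 26.5 tcp y 0.0222 lat -0.0003 z 0.1426 F along -5.7 lat 1.7 up 0.6 Rerr [-0.001  -0.0018 -0.0003] w 0.017226886961989197
```

Emit:
{"method": "send_rows", "body": {
  "claw": [-0.8,-0.8,-0.8,-0.8,-0.8,-0.4,0,0.0,0.0,0.0],
  "xyz": [
    [0,0.1,1],
    [0,0.2,2],
    [0,0.3,3],
    [0,0.3,3],
    [0,0.3,3],
    [0,0.3,3],
    [0,0.3,3],
    [0,0.3,3],
    [0,0.3,3],
    [0,0.3,3]
  ],
  "twist": [
    [0,0,0],
    [0,0,0],
    [0,0,0],
    [0,0,0],
    [0,0,0],
    [0,0,0],
    [0,0,0],
    [0,0,0],
    [0,0,0],
    [0,0,0]
  ]
}}

```text
time: 27.5
tcp_pos: [0.6117, 0.163, 0.1431]
tool_rot: [125.2, 90.0, 44.5]
force: [-0.8, 0.3, -0.8]
gripper_width: 0.0428
```

```bash
python3 - <<'E'
from h import *
where();pipe_in_tool()
E
```

```text
t 27.5 tcp y 0.0201 lat 0.0002 z 0.1431 F along 0.4 lat -0.7 up -0.8 Rerr [-0.0003  0.0001  0.0001] w 0.04281764071852539
n 16333 zmin -0.1133835096591931
z-0.110 ymid 0.0002 ywid 0.0309 xtop(10%) -0.0331
z-0.090 ymid 0.0000 ywid 0.0200 xtop(10%) -0.0277
z-0.070 ymid -0.0001 ywid 0.0344 xtop(10%) -0.0286
z-0.050 ymid -0.0001 ywid 0.0342 xtop(10%) -0.0285
ring [-0.02251322 -0.00085371 -0.09528148] 124
```

Emit:
{"method": "send_rows", "body": {
  "claw": [0.0,0.0,0.0,0.0,0.0,0.0,0.0,0.0,0.0,0.0],
  "xyz": [
    [-5,0,0],
    [-15,0,0],
    [-30,0,0],
    [-55,0,0],
    [-80,0,10],
    [-100,0,40],
    [-110,0,80],
    [-110,0,120],
    [-110,0,150],
    [-110,0,160]
  ],
  "twist": [
    [0,0,0],
    [0,0,0],
    [0,0,0],
    [0,0,0],
    [0,0,0],
    [0,0,0],
    [0,0,0],
    [0,0,0],
    [0,0,0],
    [0,0,0]
  ]
}}

```text
time: 28.55
tcp_pos: [0.6384, 0.0022, 0.2552]
tool_rot: [67.5, 89.8, -13.4]
force: [0.4, 0.3, -0.1]
gripper_width: 0.0426
```

Emit:
{"method": "send_rows", "body": {
  "claw": [0.0,0.0,0.0,0.0,0.0,0.0,0.0,0.0,0.0,0.0],
  "xyz": [
    [0,0,0],
    [0,0,0],
    [0,0,0],
    [0,0,0],
    [0,0,0],
    [0,0,0],
    [0,0,0],
    [0,0,0],
    [0,0,0],
    [0,0,0]
  ],
  "twist": [
    [0,0,0],
    [0,0,0],
    [0,0,0],
    [0,0,0],
    [0,0,0],
    [0,0,0],
    [0,0,0],
    [0,0,0],
    [0,0,0],
    [0,0,0]
  ]
}}

```text
time: 29.55
tcp_pos: [0.6375, 0.0053, 0.253]
tool_rot: [142.0, 90.0, 61.3]
force: [0.3, -0.1, -0.5]
gripper_width: 0.0425
```

```bash
python3 - <<'E'
from h import *
where();p,d,w=look('c1')
q=w[...,:2]-M;al=q@D;la=q@N;h=w[...,2]
m=(d>0)&(abs(la)<.014)&(h>.155)&(h<.18)&(al<.2)&(al>-.2)
hs=cv2.cvtColor(p,cv2.COLOR_RGB2HSV);m&=hs[...,1]<70
for a in np.arange(-.14,.12,.02):
    k=m&(al>a)&(al<a+.01)
    if k.sum()>10: print('%.2f'%a,'n',k.sum(),'lat mid %.4f wid %.4f top %.4f'%((la[k].min()+la[k].max())/2,np.ptp(la[k]),np.percentile(h[k],95)))
print('tail end al', np.percentile(al[m],[0,.5,1]))
E
```

```text
t 29.55 tcp y -0.1397 lat 0.0003 z 0.2530 F along -0.1 lat 0.3 up -0.5 Rerr [-0.0005  0.0004  0.0003] w 0.042458744786584963
tcp [0.63746309 0.00525557 0.25299384]
yellow [299 112  14  23 298] med [0.6146771  0.06744557 0.17136995] top 0.1752571454101107
  rect of top part (614.7168579101562, 67.2733154296875) (8.788603782653809, 14.03869342803955) 8.057287216186523
yellow [335 112  15  23 308] med [0.6391058  0.07165888 0.17133496] top 0.17509011220850607
  rect of top part (639.263427734375, 71.23888397216797) (9.444838523864746, 14.04329776763916) 9.687273979187012
-0.12 n 389 lat mid 0.0004 wid 0.0227 top 0.1723
-0.10 n 380 lat mid 0.0004 wid 0.0191 top 0.1711
-0.08 n 310 lat mid 0.0004 wid 0.0140 top 0.1715
-0.06 n 431 lat mid 0.0004 wid 0.0195 top 0.1711
-0.04 n 499 lat mid 0.0000 wid 0.0196 top 0.1712
-0.02 n 535 lat mid 0.0000 wid 0.0189 top 0.1712
tail end al [-0.12876739 -0.12782404 -0.12690139]
```

View pics/c1.png

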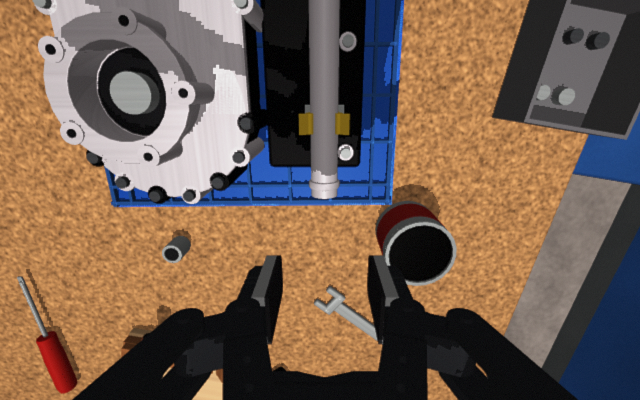

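The bead end (323,187) is at y ≈ −0.128, which puts the tip at about 0.132. Contact was felt at 0.1327, and the pipe is on axis to within 0.5 mm and seated in height. The robot is clear, so I'll hand it in.

```bash
python3 -c "
from h import *
arm.job_done();where()"
```

```text
the job is handed in; nothing more can be done
the job is handed in; nothing more can be done
```

The aluminium pipe is snapped into both clips and pushed through until it met the seal. I let go of it, moved the arm clear, and handed the job in at about 30 s. The hand-in gives no verdict.

- **Snapping in:** the highest reading while pressing was about 14 N, with the ringed end still about 10 mm outside the port.
- **Finding the seal:** sliding friction was a steady 6.5–7 N. About 18 mm inside the mouth the pipe moved only 0.2 mm for 1 mm commanded. The force rose to 9.9 N there, so about 3 N of that was on the seal.
- **Last view after release:** the pipe is within about 0.5 mm of the clips' axis sideways. Its top read 1.2 mm high, but the clip lips read 1 mm high too, so I take it as seated. The bead end puts the ringed end within about 0.7 mm of where I felt the seal.
- **Not checked:** I did not touch the pipe again after letting go. The gap to the seal rests on that camera measurement, and I did not re-measure the other things on the bench. Nothing in the forces suggested I had touched any of them.

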